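# Lock a trolley wheel on its axle with a spring hairpin

### The job

Press the trolley wheel fully home on its upright axle, so that the axle's cross hole comes clear of the hub. Then take the spring hairpin, feel its straight leg into the cross hole and push it on until the wavy arm snaps over and sits around the axle. Do not force the pin, leave the other things on the bench alone, and let go.

Things in the scene. Friction and masses are not known exactly. Their poses are not given: they have to be found in the camera images.
- axle_arm: flat steel arm bolted to the bench; carries the upright axle and, on that, the wheel. Origin on the bench under the axle's centre line; x runs along the arm, away from the axle (the bar reaches 180 mm that way, under and past the wheel), z up.
- cross_hole (a point): centre of the axle's cross hole, on the axle's centre line, 93 mm over the bench. Hole 7.5 mm wide and high, level, right through. These axes are the arm's and do NOT show how the hole is turned: it runs up to 70 degrees to either side of this x axis. The axle turns in the arm, wheel and all, under a light touch (0.02 N m), so a leg tip that has found the mouth draws it into line.
- axle_top (a point): top centre of the axle, 107 mm over the bench: a plain steel pin 20 mm thick. Axes as the arm's.
- wheel (a joint): how far the wheel stands above home, in m; 0 is home, on its shoulder. Snug on the axle, it goes down under about 8 N. It lies flat, 200 mm across. When home the tyre's top is 77 mm over the bench, the hub (60 mm across) 82 and the washer on it (37 mm across, round the axle, moves with the wheel) 85, so the hole is 8 mm above the washer; raised, the hub covers the hole.
- hairpin: spring hairpin (R-clip) of 5 mm steel wire lying flat, 98 mm long, 46 g: a double coil, 26 mm across and 10 mm tall, to hold it by, a straight leg and a wavy spring arm. Origin at the coil's centre, half-way up. x points along the straight leg, z up; the leg's centre line is at y = -10.5 mm, z = -2.5 mm, its round tip ends at x = 84.5 mm; the arm, at +y of the leg, is 6 mm shorter and flares at its end.
- hairpin_seat (a point): point on the straight leg's centre line opposite the hollow of the wavy arm (at 50, -10.5, -2.5 mm in the hairpin's frame), 34.5 mm from the leg's tip; it comes to the cross hole's centre when the hairpin is home. Axes as the hairpin's.
- hairpin_arm (a joint): how far the wavy arm is sprung open, in rad: 0 relaxed, 0.05 to 0.09 as its narrow part (11 mm tipward of the seat) passes the axle's widest part, back near 0 when snapped over. Passing takes a push of some 4 to 8 N; the arm meets the axle 24 mm before home; past the seat there is a hard stop.
- grease_tin: blue tin, 84 mm across, 75 mm tall, to be left alone; origin under its centre.
- hammer: hammer, 260 mm long, lying on the bench, to be left alone; origin under its middle.
- nut_dish: steel dish, 110 mm across, 28 mm tall, to be left alone; origin under its centre.
- wrench: wrench, 180 mm long, lying on the bench, to be left alone; origin under its middle.
Not all that is in view belongs to the job. Leave any black or orange look-alike of the hairpin alone.

How it is judged:
On the way, in this order (a step that is already met when the one before it is completed fails the run):
1. the wheel is fully home on its axle (value of joint wheel below 0.002 m), for 0.2 s.
2. the hairpin's straight leg is in the cross hole (distance between hairpin_seat and cross_hole below 0.036 m and z of hairpin_seat in the frame of cross_hole between -0.004 and 0.004 m and contact force between hairpin and the fingers above 0.5 N), for 0.1 s.
At the end, for the whole second after the job is handed in: The wheel is within 2 mm of home, the hairpin's straight leg is through the cross hole with its seat point within 5 mm of the hole's centre, the wavy arm has sprung back (under 0.04 rad), and the hairpin is released and at rest (distance between hairpin_seat and cross_hole below 0.005 m and value of joint hairpin_arm below 0.04 rad and value of joint wheel below 0.002 m and linear speed of hairpin below 0.02 m/s); the robot touches nothing.
It fails at once if the hairpin is pressed on the axle, arm or wheel with more than 35 N (contact force between hairpin and axle_arm above 35 N).
It fails at once if a bystander is shifted by more than 20 mm (distance of any of grease_tin, hammer, nut_dish, wrench from where it was at the start of the episode above 0.02 m).
It also fails if it takes over 72 s, if anything falls off the work surface, if the arm or the gripper's body presses on something with over 40 N, if the wrist force passes 120 N, or if a joint passes its speed limit or range.

### The arm

A 7-joint arm with a two-finger parallel gripper is mounted at the origin on the work surface. World frame = base frame: x ahead of the robot, y to its left, z up, the work surface at z = 0. Lengths are in m, angles in rad, forces in N, time in s.
With the tool pointing down it reaches from about 0.425 to 0.95 m from the base axis. Payload 4.7 kg.
Tool frame: the origin (TCP) lies between the finger pads; the fingertips stand nose_length ahead of it and the grasp point (between the pads) lies 6 mm ahead of it (nose_length is the distance from the TCP to the fingertips, in m); z points along the fingers, y is the line along which they close (so a half turn about z gives the same grasp; the last joint's range is limited). The gripper opens to 85 mm and grips with 20 to 120 N. Pads are 22 mm wide; open, the fingers measure 114 mm over their backs; the gripper's body (76 mm by 85 mm) begins 54 mm behind the grasp point. The pads swing forward as they close: fully open they stand 13 mm farther back than shut.
Start: joints at [-1.368, 0.469, -0.049, 1.532, 0.024, 1.141, -0.082], TCP at [0.155, 0.657, 0.256] pointing down, gripper open.
Joint ranges: [-2.59, 2.59], [-0.33, 1.99], [-1.39, 1.29], [0.1, 2.45], [-1.04, 4.18], [0.21, 1.99], [-2.66, 2.66]. Speed limits (rad/s): [2.57, 2.57, 3.14, 3.14, 3.14, 3.14, 3.14].

### API

Orientations are given as a rotation vector (axis times angle).
In Python, from bench import read_state, grab_frame, camera_params, job_done, nose_length gives the robot as it stands. The module is installed in compiled form; this text tells all that it offers.
- The arm moves only by the tool move_arm, never from a script. Its arguments are lists of equal length, an entry for each row: "travel": the shift along the tool's x, y, z in cm, a list of three; "angular": the turn, a rotation vector about the tool's x, y, z in rad, a list of three; "claw": the gripper command: -1 is shut, 1 is fully open, values between are in proportion. In form: {"travel": [[x, y, z], ...], "angular": [[ax, ay, az], ...], "claw": [claw, ...]}. A call has 1 to 20 rows; each row is the pose to reach, as a shift and turn from the pose commanded when the call began, along the tool's axes at that moment; what a row does not reach only later rows make up. A row lasts 1/8 s, in which the tool goes at most 62.5 mm and 10.7 degrees, less where a joint would pass 70% of its speed; a pose out of reach is approached as far as the arm can. A call with a gripper value outside its range is refused whole. The fingers move at their own pace and stop on an object; "newtons" is the grip in N (left out, the last holds). Time passes only in rows, so rows that repeat a pose let the fingers close. It gives the time, the measured TCP pose, the force, the opening and the grip force at its end, in the units of the state.
- read_state(): the state, without advancing time (a new reading comes with each control period).
- grab_frame(name): name is "scene" or "top" or "wrist"; returns the picture (480x640x3 uint8, blue, green, red); there is no depth.
- camera_params(name): a dict with "intrinsics" (3x3 intrinsics, pixels), "eye" and "attitude" of the camera in the world; the wrist camera has in their place "T_tool_cam" (4x4, takes a point from camera to tool coordinates, whose origin is the TCP and whose axes are the flange's). Camera axes: x right, y down, z forward; pixel columns grow to the right and rows downward; lengths in m; the calibration is good to about 2 mm. A picture is of the moment at which its call begins: read the wrist's pose just before it. camera_params takes no time and is no camera call.
- job_done(): hands the job in; it is judged then, once.
The state is a dict: "time_s": time; "joint_pos": joint angles; "qvel": joint speeds; "joint_efforts": joint torques, N m; "tool_pos": TCP position; "eef_rot": TCP orientation; "force": force on the tool from outside, world axes, zero at the start; "torque": the same for the moment, N m; "width": finger opening in m; "finger_force": force on a finger pad.
Only numpy, scipy, OpenCV 4.12 (cv2) and the standard library are available. Lean on these libraries where they do the work, as an engineer would, in place of code of your own. Each camera call takes 0.05 s, during which the arm holds its last target. There are 200 camera calls.

## Working session

There is one attempt and no reset: what is moved stays moved. The work goes in short steps, Python scripts to look and compute and a tool call to move; the robot and the scene stay as the last step left them, time stands still between calls to the robot, and variables do not carry over. Pictures are saved under pics/ and viewed, at most 10 in all, crops included, and the job is handed in when it is done.

Besides the shell and the picture viewer there is one more tool, called after ">>>" as name(argument=value, ...) on one line, values as JSON. move_arm: Moves the arm, as the interface text tells. Its arguments: {"type":"object","properties":{"travel":{"type":"array"},"angular":{"type":"array"},"claw":{"type":"array"},"newtons":{"type":"number"}},"required":["travel","angular","claw"]}

```bash
mkdir -p pics
python3 - <<'E'
from bench import *
import cv2, numpy as np
s=read_state(); print(s); print(nose_length() if callable(nose_length) else nose_length)
for n in ("scene","top","wrist"):
    print(n,camera_params(n))
a=grab_frame("scene");b=grab_frame("top")
cv2.imwrite("pics/scene0.png",a);cv2.imwrite("pics/top0.png",b)
E
```

```text
{'time_s': 0.0, 'joint_pos': array([-1.3679011 ,  0.46945112, -0.04864959,  1.53369215,  0.02411257,
        1.14097644, -0.08228635]), 'qvel': array([ 0.00037965, -0.00019123, -0.00014442,  0.00197812,  0.00044562,
       -0.00147748,  0.00084922]), 'joint_efforts': array([ 5.65854862e-04, -5.10312188e+01, -4.64495842e-02, -2.37711489e+01,
        1.06694642e-02,  7.65622768e-03,  7.46331636e-06]), 'tool_pos': array([0.15490164, 0.65644126, 0.25525576]), 'eef_rot': array([-3.63114120e-01, -3.12036704e+00,  3.03699010e-03]), 'force': array([ 0.20162193, -0.3839272 , -0.89062489]), 'torque': array([-0.0089293 ,  0.05938275, -0.0300487 ]), 'finger_force': 0.0, 'width': 0.08558974010893707}
0.025
scene {'intrinsics': array([[589.11047209,   0.        , 314.75308734],
       [  0.        , 589.11047209, 242.74350947],
       [  0.        ,   0.        ,   1.        ]]), 'eye': array([1.15378521, 0.20030706, 1.16349868]), 'attitude': array([-1.52078688, -2.31908679,  0.62398353])}
top {'intrinsics': array([[530.97680678,   0.        , 311.90178928],
       [  0.        , 530.97680678, 237.1925452 ],
       [  0.        ,   0.        ,   1.        ]]), 'eye': array([ 0.31597295, -0.05225665,  1.26862508]), 'attitude': array([-2.21339003,  1.99267939, -0.19891888])}
wrist {'intrinsics': array([[402.69023775,   0.        , 323.70471566],
       [  0.        , 402.69023775, 237.19649992],
       [  0.        ,   0.        ,   1.        ]]), 'T_tool_cam': array([[ 3.55176769e-04, -9.55537939e-01, -2.94867972e-01,
         7.52912160e-02],
       [ 9.99999920e-01,  2.85321423e-04,  2.79926286e-04,
        -1.27606385e-03],
       [-1.83348037e-04, -2.94868048e-01,  9.55537964e-01,
        -1.18226990e-01],
       [ 0.00000000e+00,  0.00000000e+00,  0.00000000e+00,
         1.00000000e+00]])}
```

View pics/scene0.png

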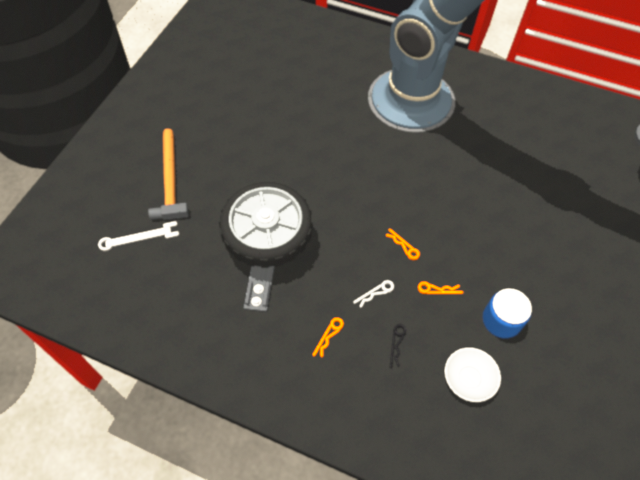

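View pics/top0.png

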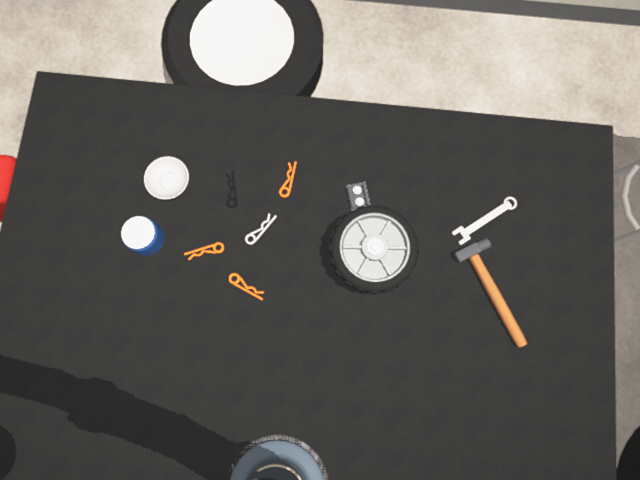

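The scene view shows the steel hairpin with its coil at about (388,287), the wheel hub at about (265,216) and the arm's bolts at about (258,295). In the top view the hairpin's coil is at about (252,238), its tip at about (275,215), the wheel hub at about (375,247) and the bolts at about (357,195).

```bash
cat > h.py <<'E'
import cv2, numpy as np
from bench import *
from scipy.spatial.transform import Rotation as R
def cam(n, s=None):
    c=camera_params(n)
    if n!="wrist": return c["intrinsics"],np.array(c["eye"]),R.from_rotvec(c["attitude"]).as_matrix()
    s=s or read_state(); T=c["T_tool_cam"]; Rt=R.from_rotvec(s["eef_rot"]).as_matrix()
    return c["intrinsics"], s["tool_pos"]+Rt@T[:3,3], Rt@T[:3,:3]
def ray(C,p):
    K,e,A=C; d=A@np.linalg.inv(K)@np.array([p[0],p[1],1.]); return e,d/np.linalg.norm(d)
def plane(C,p,z):
    e,d=ray(C,p); return e+d*(z-e[2])/d[2]
def proj(C,P):
    K,e,A=C; q=K@(A.T@(np.array(P)-e)); return q[:2]/q[2]
def tri(C1,p1,C2,p2):
    e1,d1=ray(C1,p1);e2,d2=ray(C2,p2)
    t=np.linalg.lstsq(np.c_[d1,-d2],e2-e1,rcond=None)[0]
    a=e1+d1*t[0];b=e2+d2*t[1]; return (a+b)/2,np.linalg.norm(a-b)
def toolmove(P,s=None):
    s=s or read_state(); return R.from_rotvec(s["eef_rot"]).as_matrix().T@(np.array(P)-s["tool_pos"])*100
E
python3 - <<'E'
from h import *
roi={"top":[(235,200,290,255),(330,175,425,295)],"scene":[(345,270,405,315),(215,175,320,315)]}
for n in roi:
    im=cv2.imread(f"pics/{n}0.png"); C=cam(n)
    hsv=cv2.cvtColor(im,cv2.COLOR_BGR2HSV)
    for x0,y0,x1,y1 in roi[n]:
        m=((hsv[...,2]>130)&(hsv[...,1]<60)).astype(np.uint8); k=np.zeros_like(m);k[y0:y1,x0:x1]=1;m*=k
        cs,hi=cv2.findContours(m,cv2.RETR_CCOMP,cv2.CHAIN_APPROX_NONE)
        for c,h in zip(cs,hi[0]):
            if len(c)<6: continue
            M=c.reshape(-1,2); print(n,"hole" if h[3]>=0 else "outer",len(c),cv2.contourArea(c),M.mean(0).round(1),M.min(0),M.max(0),"bench",plane(C,M.mean(0),.005).round(3), "z.08",plane(C,M.mean(0),.085).round(3))
    cv2.imwrite(f"pics/{n}_hp.png",np.hstack([cv2.resize(im[y0:y1,x0:x1],(390,390),interpolation=cv2.INTER_CUBIC) for x0,y0,x1,y1 in roi[n]]))
a=cv2.imread("pics/top_hp.png");b=cv2.imread("pics/scene_hp.png")
cv2.imwrite("pics/v1.png",cv2.resize(np.vstack([a,b]),(600,600)))
E
```

```text
top outer 89 271.5 [261.3 227.6] [245 213] [276 244] bench [0.588 0.108 0.005] z.08 [0.571 0.098 0.085]
top hole 17 27.5 [250.2 238.7] [247 236] [253 242] bench [0.558 0.132 0.005] z.08 [0.543 0.12  0.085]
top hole 17 22.5 [257.  233.1] [253 230] [261 237] bench [0.573 0.117 0.005] z.08 [0.557 0.106 0.085]
top hole 11 12.5 [264.8 224.3] [263 222] [267 227] bench [0.597 0.101 0.005] z.08 [0.58  0.091 0.085]
top outer 196 3745.0 [374.5 247. ] [340 213] [409 281] bench [ 0.569 -0.17   0.005] z.08 [ 0.553 -0.163  0.085]
top hole 6 4.0 [401.  264.5] [400 263] [402 266] bench [ 0.533 -0.237  0.005] z.08 [ 0.519 -0.225  0.085]
top hole 6 4.0 [403.  260.5] [402 259] [404 262] bench [ 0.543 -0.241  0.005] z.08 [ 0.529 -0.229  0.085]
top hole 6 4.0 [365.  256.5] [364 255] [366 258] bench [ 0.543 -0.149  0.005] z.08 [ 0.529 -0.143  0.085]
top hole 6 4.0 [362.  252.5] [361 251] [363 254] bench [ 0.552 -0.141  0.005] z.08 [ 0.537 -0.136  0.085]
top hole 23 26.5 [404.9 254.3] [403 249] [407 260] bench [ 0.559 -0.245  0.005] z.08 [ 0.543 -0.232  0.085]
top hole 8 6.0 [361. 250.] [360 248] [362 252]
[... 855 characters left out ...]
 bench [ 0.701 -0.103  0.005] z.08 [ 0.676 -0.1    0.085]
scene outer 96 366.0 [373.4 293.3] [353 280] [394 307] bench [0.588 0.109 0.005] z.08 [0.627 0.115 0.085]
scene hole 8 7.0 [367.  296.5] [365 295] [369 298] bench [0.6   0.099 0.005] z.08 [0.639 0.106 0.085]
scene hole 13 14.5 [379.2 289.6] [376 287] [382 291] bench [0.574 0.117 0.005] z.08 [0.614 0.123 0.085]
scene hole 15 21.5 [387.3 285.7] [384 283] [390 288] bench [0.558 0.13  0.005] z.08 [0.599 0.135 0.085]
scene outer 148 458.0 [254.2 293.9] [244 277] [268 309] bench [ 0.693 -0.128  0.005] z.08 [ 0.725 -0.105  0.085]
scene outer 193 3553.5 [264.8 217.6] [228 187] [302 248] bench [ 0.506 -0.193  0.005] z.08 [ 0.551 -0.166  0.085]
```

View pics/v1.png

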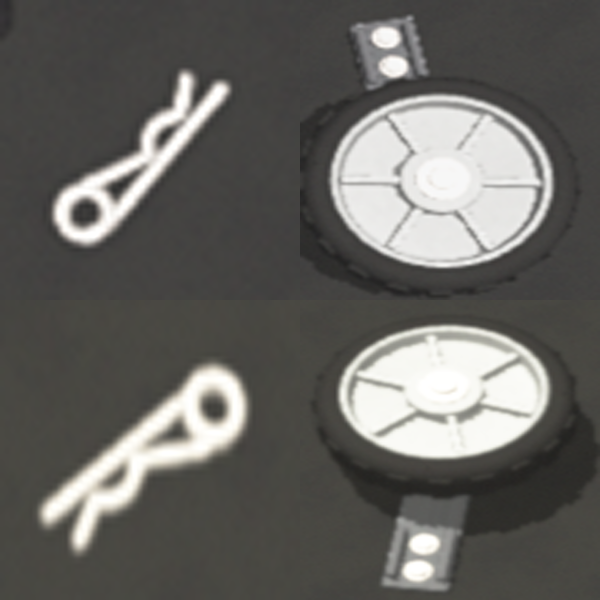

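The crops show the hairpin's straight leg on its right-hand side, pointing away from the coil, with the wavy arm to the left. The wheel hub carries the raised axle end at about (440,180) in the crop, and the arm bar points to the bolts. Next I take a closer wrist view over the hairpin.

>>> move_arm(travel=[[-53,-43.5,3],[-53,-43.5,3],[-53,-43.5,3],[-53,-43.5,3],[-53,-43.5,3],[-53,-43.5,3],[-53,-43.5,3],[-53,-43.5,3],[-53,-43.5,3],[-53,-43.5,3],[-53,-43.5,3],[-53,-43.5,3],[-53,-43.5,3],[-53,-43.5,3],[-53,-43.5,3],[-53,-43.5,3],[-53,-43.5,3],[-53,-43.5,3]], angular=[[0,0,0.5],[0,0,0.5],[0,0,0.5],[0,0,0.5],[0,0,0.5],[0,0,0.5],[0,0,0.5],[0,0,0.5],[0,0,0.5],[0,0,0.5],[0,0,0.5],[0,0,0.5],[0,0,0.5],[0,0,0.5],[0,0,0.5],[0,0,0.5],[0,0,0.5],[0,0,0.5]], claw=[1,1,1,1,1,1,1,1,1,1,1,1,1,1,1,1,1,1])

```text
time_s: 2.35
tool_pos: [0.5709, 0.1119, 0.2263]
eef_rot: [1.124, 2.934, 0.0]
force: [-0.6, 0.1, -0.2]
width: 0.0853
finger_force: 0.0
```

Run:
```python
from h import *
s=read_state(); im=grab_frame("wrist"); cv2.imwrite("pics/w1.png",im); np.save("w1.npy",np.r_[s["tool_pos"],s["eef_rot"]])
C=cam("wrist",s); print(s["time_s"],s["tool_pos"],s["eef_rot"],s["joint_pos"].round(2))
hsv=cv2.cvtColor(im,cv2.COLOR_BGR2HSV)
print("expect coil",proj(C,[.558,.131,.005]))
m=((hsv[...,2]>120)&(hsv[...,1]<60)).astype(np.uint8)
cs,hi=cv2.findContours(m,cv2.RETR_CCOMP,cv2.CHAIN_APPROX_NONE)
for c,h in zip(cs,hi[0]):
    if cv2.contourArea(c)<40: continue
    M=c.reshape(-1,2).mean(0); print("hole" if h[3]>=0 else "outer",cv2.contourArea(c),M.round(1),c.reshape(-1,2).min(0),c.reshape(-1,2).max(0),plane(C,M,.005).round(4))
```

```text
2.35 [0.5708893  0.11191851 0.22634721] [1.12386673e+00 2.93367041e+00 2.23971933e-04] [-0.52  0.35  0.32  1.81 -0.13  1.    0.7 ]
expect coil [331.53660925 177.86901958]
outer 329.0 [554.1 474.7] [535 467] [573 479] [0.9582 0.097  0.005 ]
outer 65.5 [ 23.6 473.4] [ 19 466] [ 29 479] [ 0.5748 -0.3272  0.005 ]
outer 353.0 [ 94.6 474.1] [ 75 465] [112 479] [ 0.6266 -0.2712  0.005 ]
outer 1552.5 [226.2 423.1] [189 396] [267 448] [ 0.6746 -0.1173  0.005 ]
outer 2687.5 [ 40.9 377.2] [  0 356] [ 97 403] [ 0.5136 -0.2136  0.005 ]
outer 1155.5 [481.7 342.8] [453 308] [510 380] [0.7729 0.1331 0.005 ]
outer 1154.0 [165.5 343. ] [138 308] [194 380] [ 0.5703 -0.0929  0.005 ]
outer 2223.0 [333.3 220.6] [315 163] [352 273] [0.5869 0.1074 0.005 ]
hole 100.5 [333.8 235.8] [330 226] [339 246] [0.5976 0.0986 0.005 ]
hole 165.5 [330.2 204.7] [325 194] [337 219] [0.5746 0.1148 0.005 ]
hole 250.0 [331.  178.6] [322 170] [340 187] [0.5581 0.1303 0.005 ]
outer 4968.5 [621.7 116.9] [590  44] [639 184] [0.6778 0.3383 0.005 ]
```

View pics/w1.png

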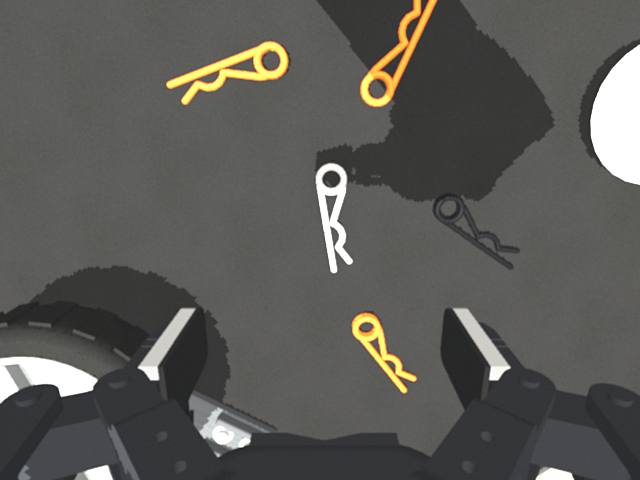

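The wrist view shows the steel hairpin with its coil at (331,179) and leg tip at (333,270); the wavy arm is on its right. The orange and black look-alikes are clear of the grasp.

Run:
```python
from h import *
v=np.load("w1.npy"); s=dict(tool_pos=v[:3],eef_rot=v[3:]); C=cam("wrist",s); T=cam("top");S=cam("scene")
print("coil tri", tri(C,(331,178.6),T,(250.2,238.7)),tri(C,(331,178.6),S,(387.3,285.7)))
im=cv2.imread("pics/w1.png");hsv=cv2.cvtColor(im,cv2.COLOR_BGR2HSV)
m=((hsv[...,2]>120)&(hsv[...,1]<60));
P=[]
for r in range(198,262):
    c=np.where(m[r,310:360])[0]+310; P.append(plane(C,(c[0],r),.0025)[:2])
P=np.array(P); vx,vy,x0,y0=cv2.fitLine(P.astype(np.float32),cv2.DIST_L2,0,.01,.01).ravel()
if vx*( .6-.558)<0: vx,vy=-vx,-vy
psi=np.arctan2(vy,vx); print("psi deg",np.degrees(psi), "resid",np.abs((P-[x0,y0])@[-vy,vx]).max())
cc=plane(C,(331,178.6),.005)[:2]; d=cc-[x0,y0]; print("coil centre from leg edge (expect 13mm)",(d@[-vy,vx])*1e3)
tip=plane(C,(333.5,271),.0025)[:2]; print("tip along",(tip-cc)@[vx,vy])
Rt=R.from_rotvec(s["eef_rot"]).as_matrix(); print("tool y ang",np.degrees(np.arctan2(Rt[1,1],Rt[0,1])),"tool x",Rt[:,0])
print("axle top",tri(T,(374.3,246.2),S,(264,213.7)))
for z in (.0,.107): print(plane(T,(374.3,246.2),z),plane(S,(264,213.7),z))
# two bolts direction
for n,CC,roi in(("top",T,(340,180,372,210)),("scene",S,(240,275,272,312))):
    g=cv2.imread(f"pics/{n}0.png",0);x0,y0,x1,y1=roi
    cs,_=cv2.findContours((g[y0:y1,x0:x1]>200).astype(np.uint8),cv2.RETR_EXTERNAL,cv2.CHAIN_APPROX_NONE)
    for c in cs:
        if cv2.contourArea(c)>5:
            q=c.reshape(-1,2).mean(0)+[x0,y0]; print(n,q,plane(CC,q,.012))
```

```text
coil tri (array([0.55710477, 0.13087027, 0.01094333]), np.float64(0.0005987736396357843)) (array([0.55816587, 0.13019958, 0.00493826]), np.float64(9.46021168881043e-05))
psi deg -32.632637 resid 0.0004844242581438309
coil centre from leg edge (expect 13mm) 13.769643632169117
tip along 0.08418463881431326
tool y ang 48.07709030495531 tool x [-7.44044457e-01  6.68130111e-01  3.52788183e-05]
axle top (array([ 0.55192112, -0.16291612,  0.1031037 ]), np.float64(0.005114804579950873))
[ 0.57185197 -0.17005122  0.        ] [ 0.49402784 -0.20101387  0.        ]
[ 0.5502703  -0.16011604  0.107     ] [ 0.55470177 -0.16410679  0.107     ]
top [359.31818182 201.13636364] [ 0.67769549 -0.12328726  0.012     ]
top [356.86363636 189.54545455] [ 0.70653587 -0.11470151  0.012     ]
scene [255.77777778 300.74074074] [ 0.70870161 -0.11580706  0.012     ]
scene [258.18518519 288.33333333] [ 0.68011686 -0.12408611  0.012     ]
```

>>> move_arm(travel=[[-17,-21.6,0.6],[-17,-21.6,0.6],[-17,-21.6,0.6],[-17,-21.6,0.6],[-17,-21.6,0.6],[-17,-21.6,0.6],[-17,-21.6,0.6],[-17,-21.6,0.6],[-17,-21.6,0.6]], angular=[[0,0,0],[0,0,0],[0,0,0],[0,0,0],[0,0,0],[0,0,0],[0,0,0],[0,0,0],[0,0,0]], claw=[-0.33,-0.33,-0.33,-0.33,-0.33,-0.33,-0.33,-0.33,-0.33])

```text
time_s: 3.52
tool_pos: [0.5534, -0.1611, 0.2202]
eef_rot: [-1.121, -2.935, -0.001]
force: [-0.2, -0.1, -0.9]
width: 0.0285
finger_force: 0.0
```

Run:
```python
from h import *
s=read_state(); im=grab_frame("wrist"); cv2.imwrite("pics/w2.png",im); np.save("w2.npy",np.r_[s["tool_pos"],s["eef_rot"]])
C=cam("wrist",s); print(s["time_s"],s["tool_pos"],s["eef_rot"],s["joint_pos"].round(2),s["width"],nose_length() if callable(nose_length) else nose_length)
p=proj(C,[.552,-.162,.107]);print("expect",p); x,y=p.astype(int)
cv2.imwrite("pics/w2c.png",cv2.resize(im[max(0,y-110):y+110,max(0,x-110):x+110],(600,600),interpolation=cv2.INTER_CUBIC)); print(max(0,y-110),max(0,x-110))
```

```text
3.525 [ 0.55338169 -0.16105743  0.22023245] [-1.12063149e+00 -2.93473219e+00 -6.90357003e-04] [-0.11  0.36  0.42  1.83 -0.17  0.99  1.21] 0.028469339194715025 0.025
expect [322.72225791 241.80278766]
131 212
```

View pics/w2c.png

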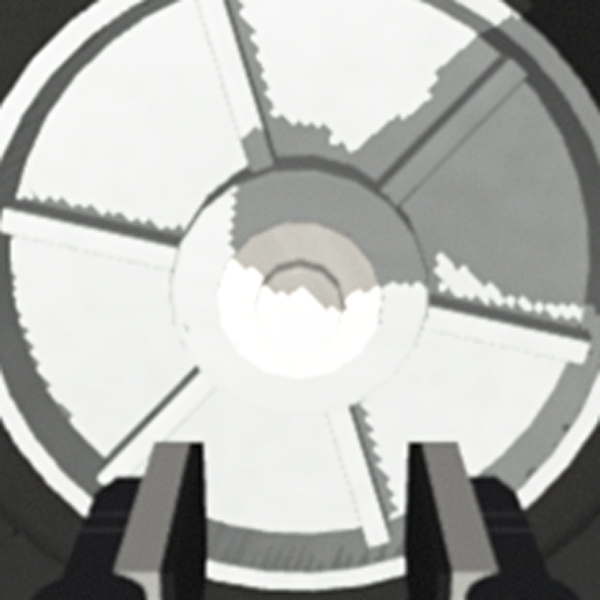

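The crop shows the axle's top circle centred at crop (301,303), which is pixel (322.4,242.1). That is within half a pixel of the projected estimate (0.552, -0.162, 0.107). The fingers are open 28 mm, ready to straddle the axle.

>>> move_arm(travel=[[0,-0.17,3],[0,-0.17,6],[0,-0.17,8],[0,-0.17,8.5],[0,-0.17,9],[0,-0.17,9.4],[0,-0.17,9.8],[0,-0.17,10.2],[0,-0.17,10.4]], angular=[[0,0,0],[0,0,0],[0,0,0],[0,0,0],[0,0,0],[0,0,0],[0,0,0],[0,0,0],[0,0,0]], claw=[-0.33,-0.33,-0.33,-0.33,-0.33,-0.33,-0.33,-0.33,-0.33])

```text
time_s: 4.7
tool_pos: [0.5525, -0.1638, 0.1175]
eef_rot: [1.123, 2.932, 0.001]
force: [-2.0, 0.1, 6.6]
width: 0.0285
finger_force: 3.3
```

>>> move_arm(travel=[[0,0,0.2],[0,0,0.4],[0,0,0.5],[0,0,0.6],[0,0,0.6]], angular=[[0,0,0],[0,0,0],[0,0,0],[0,0,0],[0,0,0]], claw=[-0.33,-0.33,-0.33,-0.33,-0.33])

```text
time_s: 5.32
tool_pos: [0.5525, -0.1638, 0.1115]
eef_rot: [1.124, 2.932, 0.001]
force: [-1.3, 1.7, 5.5]
width: 0.0283
finger_force: 2.6
```

>>> move_arm(travel=[[0,0,0.1],[0,0,0.2],[0,0,0.3],[0,0,0.4],[0,0,0.4]], angular=[[0,0,0],[0,0,0],[0,0,0],[0,0,0],[0,0,0]], claw=[-0.33,-0.33,-0.33,-0.33,-0.33])

```text
time_s: 5.95
tool_pos: [0.5526, -0.1639, 0.1095]
eef_rot: [1.124, 2.932, 0.003]
force: [-5.9, 2.0, 19.8]
width: 0.0287
finger_force: 9.7
```

The force rose to 20 N with the tips at about 85 mm, so the wheel is home. Now I lift and take an oblique look at the axle from the robot's side.

```bash
cat >> h.py <<'E'
def view(target,az,el,d,s=None):
    """tool-frame move (cm, rotvec) putting wrist camera at azimuth az, elevation el (deg), distance d from target, tool x toward az"""
    s=s or read_state(); T=camera_params("wrist")["T_tool_cam"]; a,e=np.radians([az,el])
    f=-np.array([np.cos(e)*np.cos(a),np.cos(e)*np.sin(a),np.sin(e)])  # forward
    y=np.array([np.cos(a)*-np.sin(e),np.sin(a)*-np.sin(e),np.cos(e)])*-1  # down in image
    A=np.c_[np.cross(y,f),y,f]; 
    # T: cam->tool; image y ~ -tool x
    A=np.c_[np.cross(-(-y),f),y,f]
    Rt=A@T[:3,:3].T; p=np.array(target)-f*d-Rt@T[:3,3]
    R0=R.from_rotvec(s["eef_rot"]).as_matrix()
    return R0.T@(p-s["tool_pos"])*100, R.from_matrix(R0.T@Rt).as_rotvec(),p,Rt
E
python3 - <<'E'
from h import *
s=read_state()
for az in (196,170):
  for el in (45,50):
    t,r,p,Rt=view([.5522,-.1625,.093],az,el,.22); print(az,el,t.round(2),r.round(3),p.round(3),Rt.round(2).tolist(),np.linalg.det(Rt))
    print(" tips",p+Rt@[0,0,.025])
E
```

```text
196 45 [ 4.59 -7.26 -1.8 ] [-1.132  0.627  1.884] [ 0.47  -0.187  0.127] [[0.45, 0.28, 0.85], [0.13, -0.96, 0.24], [0.88, -0.0, -0.47]] 0.9999999999999958
 tips [ 0.49115085 -0.18113318  0.11561647]
196 50 [ 4.41 -6.98 -2.54] [-1.044  0.578  1.922] [ 0.473 -0.186  0.135] [[0.52, 0.28, 0.81], [0.15, -0.96, 0.23], [0.84, -0.0, -0.54]] 0.9999999999999957
 tips [ 0.4932791  -0.18052292  0.1210927 ]
170 45 [ 7.36 -4.56 -1.8 ] [-1.359  0.387  2.259] [ 0.467 -0.149  0.127] [[0.46, -0.17, 0.87], [-0.08, -0.98, -0.15], [0.88, -0.0, -0.47]] 0.9999999999999957
 tips [ 0.48916114 -0.15248521  0.11561647]
170 50 [ 7.07 -4.38 -2.53] [-1.255  0.358  2.309] [ 0.471 -0.149  0.135] [[0.53, -0.17, 0.83], [-0.09, -0.98, -0.15], [0.84, -0.0, -0.54]] 0.9999999999999957
 tips [ 0.49134151 -0.15286967  0.1210927 ]
```

Run:
```python
t=open('h.py').read(); i=t.index("    # T: cam->tool"); j=t.index("    Rt=A@T"); t=t[:i]+"    y=-y; A=np.c_[np.cross(y,f),y,f]  # image y ~ -tool x\n"+t[j:]; open('h.py','w').write(t)
from h import *
s=read_state(); print(s["joint_pos"].round(2))
for az in (196,170):
  for el in (40,48):
    t,r,p,Rt=view([.5522,-.1625,.093],az,el,.24); print(az,el,t.round(2),r.round(3),p.round(3),Rt.round(2).tolist())
    print(" tips",p+Rt@[0,0.03,.025],p+Rt@[0,-0.03,.025],"cam",p+Rt@camera_params("wrist")["T_tool_cam"][:3,3])
```

```text
[-0.06  0.5   0.37  1.93 -0.25  0.76  1.29]
196 40 [ 3.23 -4.68 -7.91] [-0.288 -0.521 -0.982] [ 0.497 -0.177  0.188] [[-0.81, -0.28, 0.52], [-0.23, 0.96, 0.15], [-0.54, 0.0, -0.84]]
 tips [ 0.50191186 -0.14458329  0.16746293] [ 0.51842694 -0.20226563  0.16746097] cam [ 0.3754714  -0.21317611  0.24726903]
196 48 [ 2.5  -3.5  -8.61] [-0.217 -0.394 -0.995] [ 0.51  -0.173  0.195] [[-0.87, -0.28, 0.4], [-0.25, 0.96, 0.12], [-0.42, -0.0, -0.91]]
 tips [ 0.51227966 -0.14161037  0.17277859] [ 0.52879471 -0.19929272  0.17278   ] cam [ 0.39782969 -0.20676497  0.27135476]
170 40 [ 5.01 -2.83 -7.91] [-0.158 -0.557 -0.542] [ 0.496 -0.152  0.188] [[-0.83, 0.17, 0.53], [0.15, 0.98, -0.09], [-0.54, 0.0, -0.84]]
 tips [ 0.51485549 -0.1243517   0.16746293] [ 0.50441287 -0.18343597  0.16746097] cam [ 0.37114244 -0.13057467  0.24726903]
170 48 [ 3.83 -2.09 -8.61] [-0.119 -0.421 -0.549] [ 0.51  -0.154  0.195] [[-0.89, 0.17, 0.41], [0.16, 0.98, -0.07], [-0.42, -0.0, -0.91]]
 tips [ 0.52547725 -0.1262246   0.17277859] [ 0.51503459 -0.18530887  0.17278   ] cam [ 0.3940484  -0.13461361  0.27135476]
```

>>> move_arm(travel=[[0,0,-5],[0,0,-8],[3.2,-4.7,-7.9],[3.2,-4.7,-7.9],[3.2,-4.7,-7.9],[3.2,-4.7,-7.9],[3.2,-4.7,-7.9],[3.2,-4.7,-7.9],[3.2,-4.7,-7.9],[3.2,-4.7,-7.9],[3.2,-4.7,-7.9]], angular=[[0,0,0],[0,0,0],[-0.288,-0.521,-0.982],[-0.288,-0.521,-0.982],[-0.288,-0.521,-0.982],[-0.288,-0.521,-0.982],[-0.288,-0.521,-0.982],[-0.288,-0.521,-0.982],[-0.288,-0.521,-0.982],[-0.288,-0.521,-0.982],[-0.288,-0.521,-0.982]], claw=[-0.33,-0.33,-0.33,-0.33,-0.33,-0.33,-0.33,-0.33,-0.33,-0.33,-0.33])

```text
time_s: 7.32
tool_pos: [0.4965, -0.1774, 0.1856]
eef_rot: [-0.36, 2.547, 0.104]
force: [-0.8, -0.6, -0.3]
width: 0.0291
finger_force: 0.0
```

Run:
```python
from h import *
s=read_state(); im=grab_frame("wrist"); cv2.imwrite("pics/w3.png",im); np.save("w3.npy",np.r_[s["tool_pos"],s["eef_rot"]])
C=cam("wrist",s); print(s["time_s"],s["tool_pos"],s["eef_rot"],s["joint_pos"].round(2))
p=proj(C,[.5522,-.1625,.093]);print("expect",p,proj(C,[.5522,-.1625,.107]),proj(C,[.5522,-.1625,.085]))
x,y=p.astype(int)
cv2.imwrite("pics/w3c.png",cv2.resize(im[y-60:y+60,x-80:x+80],(800,600),interpolation=cv2.INTER_CUBIC)); print(x-80,y-60)
```

```text
7.325 [ 0.49654821 -0.17737863  0.18560144] [-0.36000342  2.54716287  0.10449268] [ 1.2   0.31 -0.85  2.21 -0.43  0.3   2.66]
expect [323.7047194  242.75686664] [323.68154766 261.73071872] [323.7171933 232.5427975]
243 182
```

View pics/w3c.png

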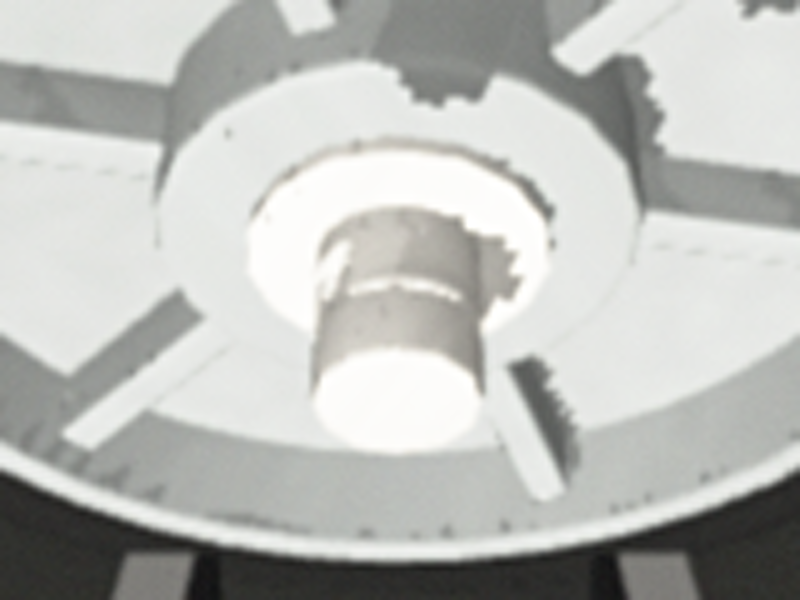

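The oblique crop, which is upside down with the axle's top disc at (398,400), shows a bright hole-like patch on the shaft's left flank at about (337,268), roughly 54° round from the view direction. That puts the hole at an azimuth of about 250°/70°. I'll confirm by looking straight at the 70° mouth.

Run:
```python
from h import *
t,r,p,Rt=view([.5522,-.1625,.093],70,45,.22); print(t.round(2),r.round(3),p.round(3),Rt.round(2).tolist())
```

```text
[-6.22  2.84  4.99] [1.112 0.052 1.892] [ 0.565 -0.131  0.179] [[0.3, 0.94, -0.16], [0.83, -0.34, -0.44], [-0.47, -0.0, -0.88]]
```

>>> move_arm(travel=[[-1,0.5,-3],[-6.2,2.8,5],[-6.2,2.8,5],[-6.2,2.8,5],[-6.2,2.8,5],[-6.2,2.8,5],[-6.2,2.8,5],[-6.2,2.8,5],[-6.2,2.8,5],[-6.2,2.8,5],[-6.2,2.8,5],[-6.2,2.8,5],[-6.2,2.8,5],[-6.2,2.8,5],[-6.2,2.8,5],[-6.2,2.8,5]], angular=[[0.15,0.01,0.25],[1.112,0.052,1.892],[1.112,0.052,1.892],[1.112,0.052,1.892],[1.112,0.052,1.892],[1.112,0.052,1.892],[1.112,0.052,1.892],[1.112,0.052,1.892],[1.112,0.052,1.892],[1.112,0.052,1.892],[1.112,0.052,1.892],[1.112,0.052,1.892],[1.112,0.052,1.892],[1.112,0.052,1.892],[1.112,0.052,1.892],[1.112,0.052,1.892]], claw=[0,0.1,0.1,0.1,0.1,0.1,0.1,0.1,0.1,0.1,0.1,0.1,0.1,0.1,0.1,0.1])

```text
time_s: 9.38
tool_pos: [0.5664, -0.1278, 0.1775]
eef_rot: [2.294, 1.615, -0.576]
force: [-0.3, 0.7, 0.5]
width: 0.0471
finger_force: 0.0
```

Run:
```python
from h import *
s=read_state(); im=grab_frame("wrist"); cv2.imwrite("pics/w4.png",im); np.save("w4.npy",np.r_[s["tool_pos"],s["eef_rot"]])
C=cam("wrist",s); print(s["time_s"],s["tool_pos"],s["eef_rot"],s["joint_pos"].round(2))
p=proj(C,[.5522,-.1625,.093]);print("expect",p,proj(C,[.5522,-.1625,.107]),proj(C,[.5522,-.1625,.085]))
x,y=p.astype(int)
cv2.imwrite("pics/w4c.png",cv2.resize(im[y-60:y+60,x-80:x+80],(800,600),interpolation=cv2.INTER_CUBIC)); print(x-80,y-60)
```

```text
9.375 [ 0.56643774 -0.12781797  0.17753117] [ 2.29371398  1.61529961 -0.57579657] [-0.55  0.56  0.69  1.83  0.15  1.   -0.35]
expect [320.76180654 241.43628488] [320.5475418  260.65178649] [320.8758408 231.2095651]
240 181
```

View pics/w4c.png

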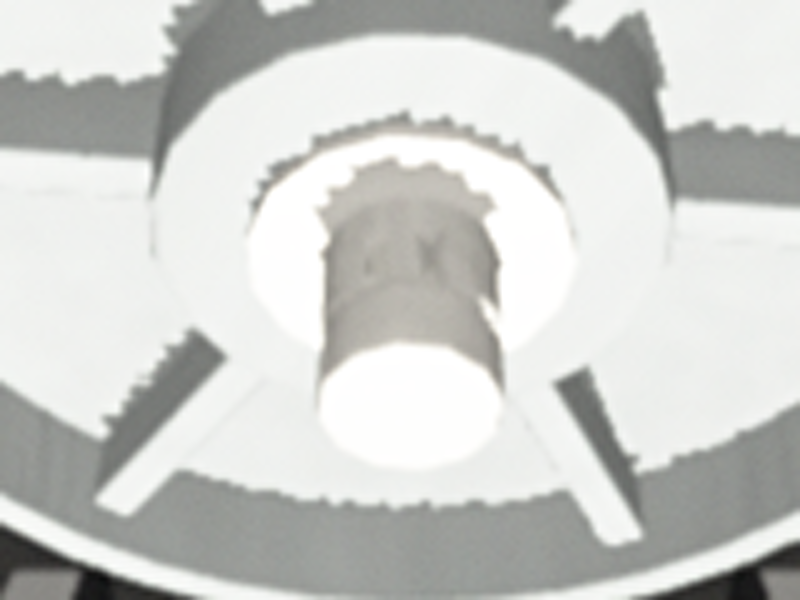

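The 70° side shows hole-like edges on the shaft between crop x≈370 and x≈440, at y≈225–280. I'll enhance the contrast and refine the axle centre.

Run:
```python
from h import *
out=[]
for k,off in (("w3",(243,182)),("w4",(240,181))):
    v=np.load(k+".npy"); C=cam("wrist",dict(tool_pos=v[:3],eef_rot=v[3:])); g=cv2.imread(f"pics/{k}.png",0)
    x0,y0=off; c=g[y0+60:y0+100,x0+55:x0+105]; c=cv2.resize(c,None,fx=8,fy=8,interpolation=cv2.INTER_CUBIC)
    m=(c>225).astype(np.uint8); cs,_=cv2.findContours(m,cv2.RETR_EXTERNAL,cv2.CHAIN_APPROX_NONE)
    for q in cs:
        if 10000<cv2.contourArea(q)<40000:
            e=cv2.fitEllipse(q); p=np.array(e[0])/8+[x0+55,y0+60]; print(k,"top px",p,np.array(e[1])/8,plane(C,p,.107))
    h=g[y0+30:y0+75,x0+50:x0+110]; h=cv2.resize(h,(400,300),interpolation=cv2.INTER_CUBIC).astype(float)
    out.append(np.clip((h-130)*2.2,0,255).astype(np.uint8))
cv2.imwrite("pics/enh.png",np.hstack(out))
```

```text
(no output)
```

View pics/enh.png

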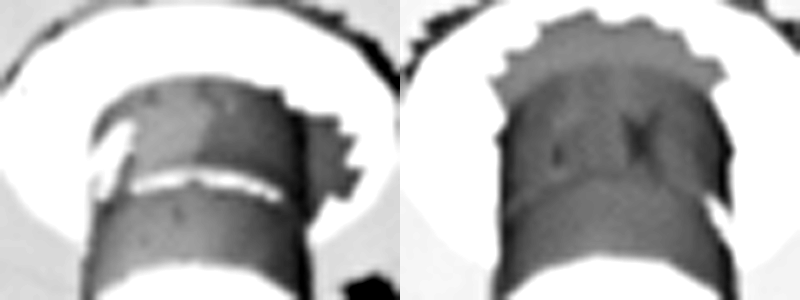

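Run:
```python
from h import *
Cs={}
for k,p in (("w2",(322.4,242.1)),("w3",(322.6,262.0)),("w4",(322.2,261.9))):
    v=np.load(k+".npy"); Cs[k]=cam("wrist",dict(tool_pos=v[:3],eef_rot=v[3:])); print(k,plane(Cs[k],p,.107))
print(tri(Cs["w3"],(322.6,262.0),Cs["w4"],(322.2,261.9)),tri(Cs["w2"],(322.4,242.1),Cs["w4"],(322.2,261.9)))
def cyl(C,p,c):
    e,d=ray(C,p); o=e[:2]-c; a=d[:2]@d[:2];b=o@d[:2];q=o@o-1e-4; D=b*b-a*q
    if D<0: return None
    P=e+d*(-b-D**.5)/a; return np.degrees(np.arctan2(*(P[:2]-c)[::-1])).round(1),P[2].round(4)
for k,x0,y0,L in (("w4",240,181,[(152,155),(238,155),(195,155),(195,120),(195,180)]),("w3",243,182,[(133,130),(118,190),(100,160),(130,150)])):
    c=plane(Cs[k],{"w3":(322.6,262.0),"w4":(322.2,261.9)}[k],.107)[:2]
    for x,y in L: print(k,x,y,cyl(Cs[k],(x0+50+x*60/400,y0+30+y*45/300),c))
```

```text
w2 [ 0.55327815 -0.16174063  0.107     ]
w3 [ 0.5540947  -0.16137228  0.107     ]
w4 [ 0.55267845 -0.16371626  0.107     ]
(array([ 0.5530037 , -0.16199438,  0.10819001]), np.float64(0.0007571842795675442)) (array([ 0.5531433 , -0.16157478,  0.10872844]), np.float64(0.0006582917998676317))
w4 152 155 (np.float64(100.4), np.float64(0.0952))
w4 238 155 (np.float64(59.9), np.float64(0.0963))
w4 195 155 (np.float64(79.4), np.float64(0.0964))
w4 195 120 (np.float64(79.6), np.float64(0.0924))
w4 195 180 (np.float64(79.2), np.float64(0.0992))
w3 133 130 (np.float64(-129.6), np.float64(0.0911))
w3 118 190 (np.float64(-120.7), np.float64(0.0971))
w3 100 160 (np.float64(-104.6), np.float64(0.0918))
w3 130 150 (np.float64(-128.0), np.float64(0.0932))
```

```bash
cat >> h.py <<'E'
def goto(P,yaw_x,s=None):
    """tool-frame move to P, tool pointing down with tool x at world azimuth yaw_x (deg)"""
    s=s or read_state(); a=np.radians(yaw_x); x=np.array([np.cos(a),np.sin(a),0]); z=np.array([0,0,-1.]); A=np.c_[x,np.cross(z,x),z]
    R0=R.from_rotvec(s["eef_rot"]).as_matrix(); return (R0.T@(np.array(P)-s["tool_pos"])*100).round(2), R.from_matrix(R0.T@A).as_rotvec().round(3)
E
python3 -c "
from h import *
print(goto([.5582,.1302,.08],147.4)); print(goto([.5582,.1302,.17],147.4))"
```

```text
(array([25.81, -9.45, -2.7 ]), array([-0.332,  0.411, -1.317]))
(array([ 21.58,  -9.48, -10.64]), array([-0.332,  0.411, -1.317]))
```

>>> move_arm(travel=[[21.5,-9.5,-10.6],[21.5,-9.5,-10.6],[21.5,-9.5,-10.6],[21.5,-9.5,-10.6],[21.5,-9.5,-10.6],[21.5,-9.5,-10.6],[25.8,-9.45,-2.7],[25.8,-9.45,-2.7],[25.8,-9.45,-2.7],[25.8,-9.45,-2.7],[25.8,-9.45,-2.7],[25.8,-9.45,-2.7]], angular=[[-0.332,0.411,-1.317],[-0.332,0.411,-1.317],[-0.332,0.411,-1.317],[-0.332,0.411,-1.317],[-0.332,0.411,-1.317],[-0.332,0.411,-1.317],[-0.332,0.411,-1.317],[-0.332,0.411,-1.317],[-0.332,0.411,-1.317],[-0.332,0.411,-1.317],[-0.332,0.411,-1.317],[-0.332,0.411,-1.317]], claw=[0.1,0.1,0.1,0.1,0.1,0.1,0.1,0.1,0.1,0.1,0.1,0.1])

```text
time_s: 10.92
tool_pos: [0.5574, 0.1306, 0.081]
eef_rot: [-0.88, -3.015, -0.003]
force: [-0.1, -0.6, 0.4]
width: 0.0471
finger_force: 0.0
```

```bash
python3 -c "
from h import *
s=read_state(); print(s['joint_pos'].round(2),s['tool_pos'],goto([.5582,.1302,.0275],147.4))"
```

```text
[-0.38  0.51  0.11  1.94 -0.08  0.69  0.78] [0.55744255 0.13061901 0.08095633] (array([-0.09, -0.  ,  5.35]), array([ 0.002, -0.001,  0.001]))
```

>>> move_arm(travel=[[-0.05,0,3],[-0.05,0,5],[-0.05,0,5.4],[-0.05,0,5.4],[-0.05,0,5.4],[-0.05,0,5.4],[-0.05,0,5.4],[-0.05,0,5.4]], angular=[[0,0,0],[0,0,0],[0,0,0],[0,0,0],[0,0,0],[0,0,0],[0,0,0],[0,0,0]], claw=[0.1,0.1,0.1,0.1,-1,-1,-1,-1], newtons=60)

```text
time_s: 11.92
tool_pos: [0.558, 0.1299, 0.0271]
eef_rot: [-0.882, -3.015, -0.004]
force: [0.4, -0.1, 6.1]
width: 0.0237
finger_force: 58.9
```

```bash
python3 -c "
from h import *
s=read_state(); print(s['joint_pos'].round(2)); print(goto([.5864,-.0648,.16],77),goto([.5864,-.0648,.1176],77))"
```

```text
[-0.37  0.6   0.09  1.96 -0.1   0.59  0.79]
(array([-12.86, -14.85, -13.34]), array([ 1.000e-03, -2.000e-03,  1.229e+00])) (array([-12.87, -14.85,  -9.1 ]), array([ 1.000e-03, -2.000e-03,  1.229e+00]))
```

>>> move_arm(travel=[[0,0,-3],[0,0,-8],[0,0,-13.3],[-12.9,-14.9,-13.3],[-12.9,-14.9,-13.3],[-12.9,-14.9,-13.3],[-12.9,-14.9,-13.3],[-12.9,-14.9,-13.3],[-12.9,-14.9,-13.3],[-12.9,-14.9,-13.3],[-12.9,-14.9,-13.3],[-12.9,-14.9,-13.3],[-12.9,-14.9,-11],[-12.9,-14.9,-9.1],[-12.9,-14.9,-9.1],[-12.9,-14.9,-9.1]], angular=[[0,0,0],[0,0,0],[0,0,0],[0,0,1.229],[0,0,1.229],[0,0,1.229],[0,0,1.229],[0,0,1.229],[0,0,1.229],[0,0,1.229],[0,0,1.229],[0,0,1.229],[0,0,1.229],[0,0,1.229],[0,0,1.229],[0,0,1.229]], claw=[-1,-1,-1,-1,-1,-1,-1,-1,-1,-1,-1,-1,-1,-1,-1,-1])

```text
time_s: 13.92
tool_pos: [0.5862, -0.0657, 0.1168]
eef_rot: [-2.457, -1.954, 0.0]
force: [-0.4, 0.1, -0.7]
width: 0.0239
finger_force: 59.1
```

Run:
```python
from h import *
s=read_state(); print(s["time_s"],s["tool_pos"],s["eef_rot"],s["width"],s["finger_force"],s["joint_pos"].round(2))
Rt=R.from_rotvec(s["eef_rot"]).as_matrix(); print("toolx az",np.degrees(np.arctan2(Rt[1,0],Rt[0,0])),"z",Rt[:,2])
tip=s["tool_pos"]+Rt@[-.0845,-.0105,.0246]; print("tip est",tip)
out=[]
for n in("scene","top"):
    im=grab_frame(n); cv2.imwrite(f"pics/{n}1.png",im); C=cam(n); p=proj(C,tip); print(n,"tip px",p,"axle top",proj(C,[.5531,-.1622,.107]))
    x,y=p.astype(int); out.append(cv2.resize(im[y-30:y+30,x-20:x+20],(400,600),interpolation=cv2.INTER_CUBIC)); print(x-20,y-30)
cv2.imwrite("pics/pre.png",np.hstack(out))
```

```text
13.925 [ 0.58617822 -0.06574362  0.11677164] [-2.45724910e+00 -1.95424327e+00  1.89982941e-04] 0.02387377347171594 59.14940379559994 [-0.28  0.51  0.44  1.89 -0.3   0.8   0.08]
toolx az 76.99020886853846 z [-0.00132991  0.00147779 -0.99999802]
tip est [ 0.55689261 -0.14567452  0.09209242]
scene tip px [271.70471252 221.16027107] axle top [265.12864996 213.42701621]
251 191
top tip px [367.43257815 243.91660683] axle top [375.33739887 245.05391208]
347 213
```

View pics/pre.png

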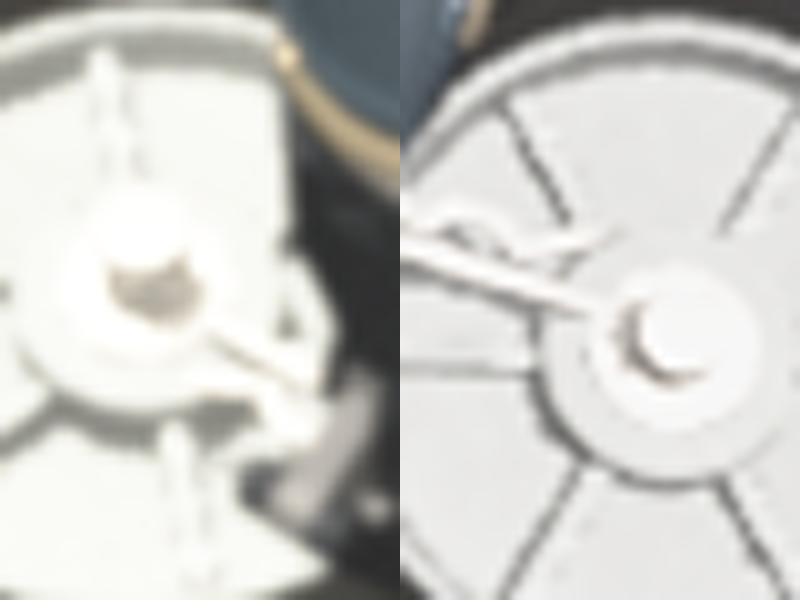

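The top view (right half) shows the leg tip at about (366.5,244.8) pointing at the axle at about (374.5,246.5). The arm flares above the leg as expected, and the offset from the prediction equals the known camera bias, so the pin is aligned laterally. I raise it 0.9 mm and advance gently.

>>> move_arm(travel=[[0,0,-0.09],[-0.3,0,-0.09],[-0.5,0,-0.09],[-0.6,0,-0.09],[-0.7,0,-0.09],[-0.8,0,-0.09],[-0.9,0,-0.09],[-1.0,0,-0.09],[-1.0,0,-0.09]], angular=[[0,0,0],[0,0,0],[0,0,0],[0,0,0],[0,0,0],[0,0,0],[0,0,0],[0,0,0],[0,0,0]], claw=[-1,-1,-1,-1,-1,-1,-1,-1,-1])

```text
time_s: 15.15
tool_pos: [0.5835, -0.0754, 0.1173]
eef_rot: [-2.457, -1.954, 0.001]
force: [0.1, 0.3, 0.1]
width: 0.0232
finger_force: 59.2
```

No force with the tip past the mouth's rim, so I continue.

>>> move_arm(travel=[[-0.1,0,0],[-0.2,0,0],[-0.3,0,0],[-0.4,0,0],[-0.5,0,0],[-0.6,0,0],[-0.7,0,0],[-0.8,0,0],[-0.8,0,0]], angular=[[0,0,0],[0,0,0],[0,0,0],[0,0,0],[0,0,0],[0,0,0],[0,0,0],[0,0,0],[0,0,0]], claw=[-1,-1,-1,-1,-1,-1,-1,-1,-1])

```text
time_s: 16.27
tool_pos: [0.5817, -0.0832, 0.1173]
eef_rot: [-2.457, -1.954, 0.001]
force: [0.1, 0.0, -0.3]
width: 0.0232
finger_force: 59.2
```

>>> move_arm(travel=[[-0.2,0,0],[-0.4,0,0],[-0.6,0,0],[-0.8,0,0],[-1.0,0,0],[-1.2,0,0],[-1.2,0,0]], angular=[[0,0,0],[0,0,0],[0,0,0],[0,0,0],[0,0,0],[0,0,0],[0,0,0]], claw=[-1,-1,-1,-1,-1,-1,-1])

```text
time_s: 17.15
tool_pos: [0.5791, -0.0951, 0.1174]
eef_rot: [-2.457, -1.954, 0.001]
force: [0.4, -0.1, -1.1]
width: 0.0236
finger_force: 59.2
```

>>> move_arm(travel=[[-0.2,0,0],[-0.4,0,0],[-0.6,0,0],[-0.8,0,0],[-0.8,0,0]], angular=[[0,0,0],[0,0,0],[0,0,0],[0,0,0],[0,0,0]], claw=[-1,-1,-1,-1,-1])

```text
time_s: 17.77
tool_pos: [0.5781, -0.1004, 0.1174]
eef_rot: [-2.454, -1.955, -0.003]
force: [1.3, 4.8, -0.8]
width: 0.0236
finger_force: 59.4
```

>>> move_arm(travel=[[-0.2,0,0],[-0.4,0,0],[-0.6,0,0],[-0.7,0,0],[-0.7,0,0]], angular=[[0,0,0],[0,0,0],[0,0,0],[0,0,0],[0,0,0]], claw=[-1,-1,-1,-1,-1])

```text
time_s: 18.4
tool_pos: [0.5756, -0.1112, 0.1174]
eef_rot: [-2.46, -1.954, 0.002]
force: [0.7, -2.3, -0.3]
width: 0.0234
finger_force: 59.1
```

It passed the narrow part and is now being drawn forward. I finish the last few millimetres.

>>> move_arm(travel=[[-0.2,0,0],[-0.4,0,0],[-0.6,0,0],[-0.6,0,0]], angular=[[0,0,0],[0,0,0],[0,0,0],[0,0,0]], claw=[-1,-1,-1,-1])

```text
time_s: 18.9
tool_pos: [0.5739, -0.1154, 0.1171]
eef_rot: [-2.457, -1.953, 0.002]
force: [-0.1, -0.6, -0.3]
width: 0.0238
finger_force: 59.1
```

The force is back near zero at the seat position. I open, back straight up and look.

>>> move_arm(travel=[[0,0,0],[0,0,0],[0,0,0],[0,0,0],[0,0,-1],[0,0,-3],[0,0,-6],[0,0,-9],[0,0,-9],[0,0,-9]], angular=[[0,0,0],[0,0,0],[0,0,0],[0,0,0],[0,0,0],[0,0,0],[0,0,0],[0,0,0],[0,0,0],[0,0,0]], claw=[-0.2,0,0.1,0.1,0.1,0.1,0.1,0.1,0.1,0.1])

```text
time_s: 20.15
tool_pos: [0.5741, -0.1151, 0.207]
eef_rot: [-2.456, -1.954, 0.001]
force: [-0.2, -0.5, -0.0]
width: 0.0468
finger_force: 0.0
```

Run:
```python
from h import *
s=read_state(); print(s["time_s"],s["tool_pos"],s["force"],s["width"])
im=grab_frame("wrist"); cv2.imwrite("pics/w5.png",im); C=cam("wrist",s)
print("axle",proj(C,[.5531,-.1622,.107]),"coil home",proj(C,[.5746,-.1159,.0955]))
# predicted leg tip, home
print("tip home",proj(C,[.5531-.0345*.225,-.1622-.0345*.974,.093]))
```

```text
20.15 [ 0.57410699 -0.11514346  0.20703358] [-0.24474001 -0.52535278 -0.007688  ] 0.04684595741463216
axle [307.9482699  327.24980179] coil home [325.34119793 243.42341061]
tip home [309.36490489 362.62023843]
```

View pics/w5.png

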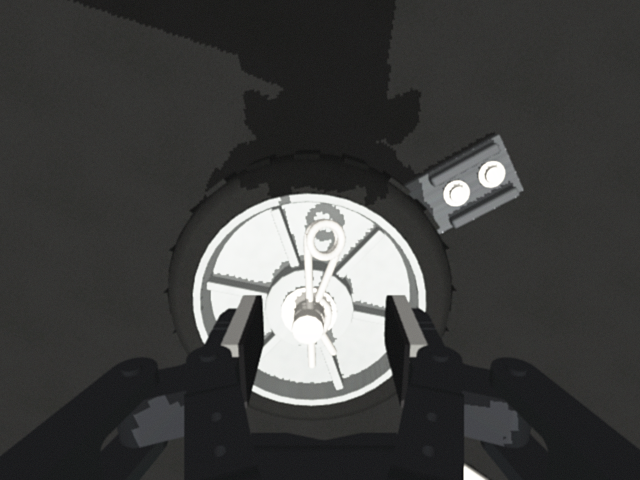

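The wrist view shows the coil at (325,240) against a predicted (325,243). The leg tip comes out beyond the axle at about (311,366) against a predicted (309,363), and the arm lies round the axle's other side. Both are within about 2 mm of home and the gripper is clear, so I hand in.

```bash
python3 -c "
from bench import *
print(job_done())"
```

```text
the job is handed in; nothing more can be done
None
```

I pressed the wheel home, pushed the hairpin through the cross hole to within about 2 mm of home (it snapped over on the way), let go and handed the job in at about 20 s; no verdict came back.

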